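# Find the pushbutton that still snaps and fit its guard cap

## Robot

A 6-joint arm with a two-finger parallel gripper is mounted at the origin on the work surface. World frame = base frame: x ahead of the robot, y to its left, z up, the work surface at z = 0. Lengths are in mm, angles in rad, forces in N, time in s.
With the tool pointing down it reaches from about 300 to 875 mm from the base axis. Payload 6.4 kg.
Tool frame: the origin (TCP) lies at the very end of the fingers, on their centre line; the grasp point (between the pads) lies manip.grasp_offset behind it (manip.grasp_offset is the distance from the TCP to the grasp point, in mm); z points along the fingers, x is the direction in which the jaws open and shut, and the axes are right-handed (so a half turn about z gives the same grasp; the last joint's range is limited). The gripper opens to 88 mm and grips with 3 to 60 N. Pads are 18 mm wide; open, the fingers measure 123 mm over their backs; the gripper's body (75 mm by 187 mm) begins 45 mm behind the grasp point.
Start: joints at [1.042, 0.181, 1.607, -0, 1.354, -0.206], TCP at [182.392, 545.32, 238.714] pointing down, gripper open.
Joint ranges: [-2.99, 2.99], [-0.89, 2.07], [0.3, 2.58], [-1.14, 4.28], [0, 2.63], [-3.12, 3.12]. Speed limits (rad/s): [2.57, 2.57, 3.01, 3.14, 3.14, 3.14].

## Interface

Orientations are given as a unit quaternion [x, y, z, w].
In Python, from cell import observe, imaging, manip gives the robot as it stands.
- The arm moves only by the tool send_rows, never from a script. Its argument "motion" is a list of rows, each an object of numbers: "gripper": the closure in counts, from 0 (fully open) to 255 (shut); "dx", "dy", "dz": the shift along the tool's x, y, z in cm; "wx", "wy", "wz": the turn, a rotation vector about the tool's x, y, z in rad. In form: [{"gripper": .., "dx": .., "dy": .., "dz": .., "wx": .., "wy": .., "wz": ..}, ...]. A call has 1 to 20 rows; each row shifts and turns the commanded pose from where the row before left it, along the tool's axes as they then stand; what a row does not reach is not made up. A row lasts 1/12 s, in which the tool goes at most 41.7 mm and 7.16 degrees, less where a joint would pass 70% of its speed; a pose out of reach is approached as far as the arm can. A call is refused whole if a number of a shift passes 4.17 or a number of a turn 0.125, either way. A call with a gripper value outside its range is refused whole. The fingers move at their own pace and stop on an object; "force" is the grip in N (left out, the last holds). Time passes only in rows, so rows that do not move let the fingers close. It gives the time, the measured TCP pose, the force and the opening at its end, in the units of the state.
- observe(): the state, without advancing time (a new reading comes with each control period).
- imaging.snapshot(name): name is "scene" or "top" or "wrist"; returns (picture, depth): 420x560x3 uint8, red, green, blue; 420x560 float32, mm along the optical axis (not along the pixel's ray), 0 where there is no reading.
- imaging.get_calibration(name): a dict with "vfov" (degrees; the focal length in pixels is half the picture's height over the tangent of half this angle, whatever the lens; pixels are square), "cx", "cy" (the principal point, pixels), "origin" and "rotation" of the camera in the world; the wrist camera has in their place "T_tool_cam" (4x4, takes a point from camera to tool coordinates, whose origin is the TCP and whose axes are the tool frame's). Camera axes: x right, y up, looking along -z (the intrinsics and any distortion apply to the point x, -y, -z); pixel columns grow to the right and rows downward; lengths in mm; the calibration is good to about 2 mm. A picture is of the moment at which its call begins: read the wrist's pose just before it. get_calibration takes no time and is no camera call.
- manip.finish_job(): hands the job in, once; it reports no verdict.
The state is a dict: "t": time; "joint_pos": joint angles; "joint_velocities": joint speeds; "effort": joint torques, N m; "tool_pos": TCP position; "orientation": TCP orientation; "ft_force": force on the tool from outside, world axes, zero at the start; "torque": the same for the moment, N m; "opening": finger opening in mm.
Only numpy, scipy, OpenCV 4.12 (cv2) and the standard library are available. Lean on these libraries where they do the work, as an engineer would, in place of code of your own. Each camera call takes 0.05 s, during which the arm holds its last target. There are 200 camera calls.

## Task

One of the three blue latching pushbuttons in the grey control box is sound; the other two have gone soft. Feel for it with closed fingertips, pressing the buttons one at a time, slowly and never harder than 20 N: the sound one snaps over and stays in, the soft ones give without a snap and come back out. Then set the yellow guard cap upright and gently over the sound button, fully home on the box, let go of it, and leave the other things on the bench as they are.

Things in the scene. Friction and masses are not known exactly. Their poses are not given: they have to be found in the camera images.
- control_box: grey box fixed to the bench, 110 (x) x 300 (y) x 45 mm high, with three identical blue pushbuttons in a row along its y axis, 90 mm apart, the middle one at the box's centre; origin at the centre of its underside, z up. It does not move.
- button_1 (a point): middle of pushbutton 1, on its axis at the box's top surface (45 mm above the bench). All three: a black round bezel 34 mm across, 6 mm high, upper edge chamfered 2 mm; a blue key 22 mm across, its flat top 18 mm above this point when out and 11 mm above it when fully in (7 mm travel straight down to a firm stop). Which one is sound changes each time.
- button_2 (a point): middle of pushbutton 2, on its axis at the box's top surface (45 mm above the bench). Any of the three may be the sound one. How a sound button feels: resistance starts at 1 N, rises to about 5 N at 1.5 mm, then falls away to nothing by about 5 mm, from where the key pulls itself down to the stop and stays in, held by about 1.5 N.
- button_3 (a point): middle of pushbutton 3, on its axis at the box's top surface (45 mm above the bench). Any of the three may be soft. How a soft button feels: resistance starts at about 1 N and grows evenly to somewhere between 2.5 and 5.5 N at 7 mm, with no drop, then comes the stop; the key comes back out when released.
- guard_cap: loose yellow guard cap, 50 g, standing mouth down on the bench: a round cup 44 mm across and 17 mm high with a grip stud, 24 mm across, from 17 to 47 mm above its rim. The bore is 38 mm wide and 13 mm deep, so it passes over the bezel and rests with its rim on the box only where the key stays in; over a key that is out it stands 5 mm too high. Origin at the centre of the rim (underside), z up.
- locknut: bystander: orange plastic ring lying flat, 44 mm across, 12 mm high; origin at the centre of its underside
- tin: bystander: small tin, 42 mm across, 45 mm high; origin at the centre of its underside
- screwdriver: bystander: screwdriver lying on the bench; origin under its middle, x along it
- tape_roll: bystander: black roll, 90 mm across, 30 mm high; origin at the centre of its underside
- mug: bystander: white mug, 80 mm across, 95 mm high; origin at the centre of its underside
- carton: bystander: cardboard carton 90 x 120 x 70 mm; origin at the centre of its underside
Mind the look-alikes: they are no part of the job. Several things have the shape of the guard_cap; the one meant has the colours described above.

How it is judged (in metres and radians):
On the way, in this order (a step that is already met when the one before it is completed fails the run):
1. a button is pressed with bare fingertips, the cap not in hand (((horizontal distance between the grasp point and button_1 below 0.02 m and contact force between the fingers and anything else above 1 N and contact force between the fingers and guard_cap below 0.1 N) or (horizontal distance between the grasp point and button_2 below 0.02 m and contact force between the fingers and anything else above 1 N and contact force between the fingers and guard_cap below 0.1 N) or (horizontal distance between the grasp point and button_3 below 0.02 m and contact force between the fingers and anything else above 1 N and contact force between the fingers and guard_cap below 0.1 N))), for 0.1 s.
2. the guard cap is lifted off the bench in the fingers (height (world z) of guard_cap above 0.03 m and contact force between the fingers and guard_cap above 0.5 N), for 0.1 s.
At the end, for the whole second after the job is handed in: The guard cap stands upright (within 0.06 rad) and at rest over a pushbutton, centred within 5 mm, with its rim within 2.5 mm of the box's top, which is possible only over the sound button snapped in; the cap is released (((horizontal distance between guard_cap and button_1 below 0.005 m and z of guard_cap in the frame of button_1 between -0.003 and 0.0025 m) or (horizontal distance between guard_cap and button_2 below 0.005 m and z of guard_cap in the frame of button_2 between -0.003 and 0.0025 m) or (horizontal distance between guard_cap and button_3 below 0.005 m and z of guard_cap in the frame of button_3 between -0.003 and 0.0025 m)) and angle between guard_cap's own z axis and vertical below 0.06 rad and linear speed of guard_cap below 0.02 m/s); the robot touches nothing.
It fails at once if the bare fingertips push on anything with more than 20 N (contact force between the fingers and anything else above 20 N and contact force between the fingers and guard_cap below 0.1 N).
It fails at once if the cap is dropped or driven against the control box with more than 40 N (contact force between guard_cap and control_box above 40 N).
It fails at once if a bystander (locknut, tin, screwdriver, roll, mug or carton) is moved by more than 25 mm (distance of any of locknut, tin, screwdriver, tape_roll, mug, carton from where it was at the start of the episode above 0.025 m).
It also fails if it takes over 72 s, if anything falls off the work surface, if the arm or the gripper's body presses on something with over 40 N, if the wrist force passes 120 N, or if a joint passes its speed limit or range.

## Working session

There is one attempt and no reset: what is moved stays moved. The work goes in short steps, Python scripts to look and compute and a tool call to move; the robot and the scene stay as the last step left them, time stands still between calls to the robot, and variables do not carry over. Pictures are saved under pics/ and viewed, about 8 in all and at most 12, crops included, and the job is handed in when it is done.

Besides the shell and the picture viewer there is one more tool, called as name([rows], argument=value, ...), one row to a line, values as JSON. send_rows: Moves the arm, as the interface text tells. Its arguments: {"type":"object","properties":{"motion":{"type":"array","items":{"type":"object","properties":{"gripper":{"type":"number"},"dx":{"type":"number"},"dy":{"type":"number"},"dz":{"type":"number"},"wx":{"type":"number"},"wy":{"type":"number"},"wz":{"type":"number"}}}},"force":{"type":"number"}},"required":["motion"]}

```bash
mkdir -p pics; cat > h.py <<'E'
import numpy as np, cv2
from scipy.spatial.transform import Rotation as R
from cell import observe, imaging, manip
def cam(name, s=None):
    c=imaging.get_calibration(name); f=210/np.tan(np.radians(c['vfov'])/2)
    if 'T_tool_cam' in c:
        s=s or observe(); T=np.eye(4); T[:3,:3]=R.from_quat(s['orientation']).as_matrix(); T[:3,3]=s['tool_pos']
        M=T@np.array(c['T_tool_cam']); return f,c['cx'],c['cy'],M[:3,3],M[:3,:3],c
    return f,c['cx'],c['cy'],np.array(c['origin']),np.array(c['rotation']),c
def ray(k,u,v):
    f,cx,cy,o,Rm,_=k; return o, Rm@np.array([(u-cx)/f,-(v-cy)/f,-1.])
def onz(k,u,v,z):
    o,d=ray(k,u,v); return o+d*(z-o[2])/d[2]
def deproj(k,u,v,dep): o,d=ray(k,u,v); return o+d*dep
def proj(k,p):
    f,cx,cy,o,Rm,_=k; q=Rm.T@(np.array(p)-o); return cx+f*q[0]/-q[2], cy-f*q[1]/-q[2]
def save(n,im): cv2.imwrite('pics/'+n,cv2.cvtColor(im,cv2.COLOR_RGB2BGR))
E
python3 - <<'E'
from h import *
s=observe(); print(s, manip.grasp_offset)
out=[]
for n in ['scene','top','wrist']:
    p,d=imaging.snapshot(n); np.savez('/tmp/'+n,p=p,d=d); save(n+'0.png',p)
    k=cam(n,s); print(n,k)
E
```

```text
{'t': 0.0, 'joint_pos': array([ 1.04173672e+00,  1.81511890e-01,  1.60797293e+00,  3.61739614e-07,
        1.35379028e+00, -2.06298421e-01]), 'joint_velocities': array([-0.00095899,  0.00096893, -0.00294092,  0.00023602,  0.00027586,
       -0.00045301]), 'effort': array([-1.70035342e-03, -4.33860326e+01, -3.41851687e+01,  6.99590030e-02,
        3.88734369e-02, -9.63362118e-05]), 'tool_pos': array([182.09784703, 544.85848111, 237.84347471]), 'orientation': array([ 8.11537280e-01,  5.84300039e-01, -7.68966354e-04,  3.41104521e-04]), 'ft_force': array([-0.30964091,  0.06333105,  0.76792352]), 'torque': array([0.01402381, 0.01282243, 0.01351108]), 'opening': 88.0102636170216} 18.700000000000003
scene (np.float64(434.17464753266955), 289.5706779001595, 214.03119220397147, array([998.67863686, 338.82774062, 868.58793344]), array([0.14359414, 0.26195592, 0.84567133, 0.44226668]), {'vfov': 51.62391004210396, 'cx': 289.5706779001595, 'cy': 214.03119220397147, 'origin': array([998.67863686, 338.82774062, 868.58793344]), 'rotation': array([0.14359414, 0.26195592, 0.84567133, 0.44226668])})
to
[... 415 characters left out ...]
p.float64(329.765930311738), 279.4569419288372, 206.48456490781493, array([113.93546449, 568.47178935, 382.77187344]), array([[ 0.3183003 , -0.91056882, -0.26372208],
       [ 0.94798794,  0.30516368,  0.09052072],
       [-0.00194694, -0.27881813,  0.96034195]]), {'vfov': 64.97921824936773, 'cx': 279.4569419288372, 'cy': 206.48456490781493, 'T_tool_cam': array([[ 9.99999264e-01,  1.04531962e-03,  6.16124851e-04,
         5.35173858e-01],
       [ 1.17575615e-03, -9.60247503e-01, -2.79147543e-01,
        -7.21825093e+01],
       [ 2.99833947e-04,  2.79148062e-01, -9.60248025e-01,
        -1.44904584e+02],
       [ 0.00000000e+00,  0.00000000e+00,  0.00000000e+00,
         1.00000000e+00]])})
```

```bash
sed -i "s/np.array(c\['rotation'\]),c/R.from_quat(c['rotation']).as_matrix(),c/" h.py; python3 - <<'E'
import cv2,numpy as np
a=cv2.imread('pics/top0.png');b=cv2.imread('pics/scene0.png')
cv2.imwrite('pics/both.png',cv2.resize(np.vstack([a,b]),None,fx=.714,fy=.714,interpolation=cv2.INTER_AREA))
E
```

```text
(no output)
```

View pics/top0.png

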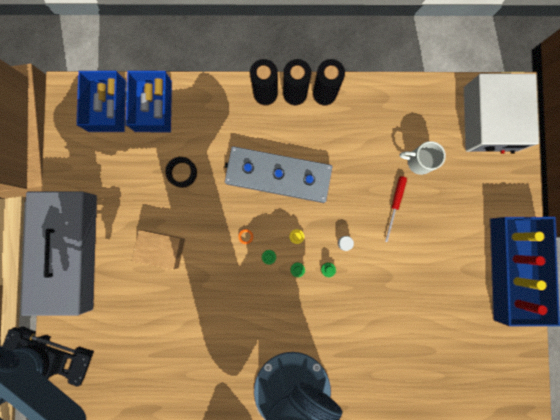

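View pics/scene0.png

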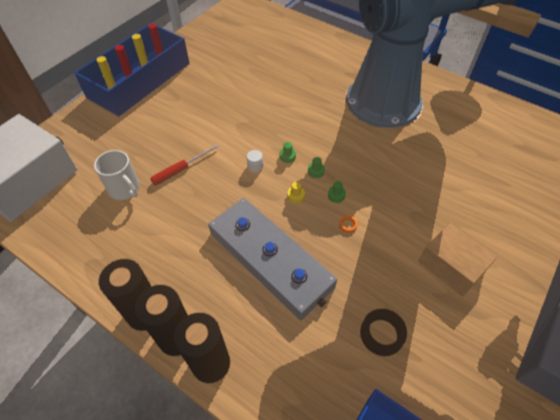

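Top view: the box's buttons are at about (248,168), (279,173) and (309,179). The yellow cap is at (297,237). The green look-alikes are at (268,257), (297,269) and (328,269), with the orange locknut at (246,236) and the white tin at (347,243). In the scene view the yellow cap is at (296,192), the greens at (288,152), (317,166) and (337,190), and the buttons at (242,224), (270,249) and (299,275). Only the object at (297,237) is yellow, and the yellow tool handles at the far right sit in a bin. I'll triangulate next.

```bash
cat >> h.py <<'E'
def blobs(p,lo,hi,amin=15,box=None,S=90,V=70):
    h=cv2.cvtColor(p,cv2.COLOR_RGB2HSV); m=cv2.inRange(h,(lo,S,V),(hi,255,255))
    if box: q=np.zeros_like(m); q[box[1]:box[3],box[0]:box[2]]=m[box[1]:box[3],box[0]:box[2]]; m=q
    n,_,st,c=cv2.connectedComponentsWithStats(m); return [(c[i].round(2),st[i].tolist()) for i in range(1,n) if st[i][4]>=amin]
def tri(k1,u1,k2,u2):
    o1,d1=ray(k1,*u1);o2,d2=ray(k2,*u2);A=np.stack([d1,-d2],1);t=np.linalg.lstsq(A,o2-o1,rcond=None)[0]
    a=o1+d1*t[0];b=o2+d2*t[1];return (a+b)/2,np.linalg.norm(a-b)
E
python3 - <<'E'
from h import *
T=np.load('/tmp/top.npz');S=np.load('/tmp/scene.npz');kt,ks=cam('top'),cam('scene')
bt=blobs(T['p'],105,130,10,(220,140,340,210));bs=blobs(S['p'],105,130,10,(200,195,345,320))
yt=blobs(T['p'],22,34,10,(270,215,330,255),150,110);ys=blobs(S['p'],22,34,10,(270,170,320,210),150,110)
for x in bt,bs,yt,ys: print(x)
bs=sorted(bs,key=lambda b:b[0][0]);bt=sorted(bt,key=lambda b:-b[0][0])
for a,b in zip(bt+yt,bs+ys):
    print(tri(kt,a[0],ks,b[0]), onz(kt,*a[0],63),onz(ks,*b[0],63))
    for k,i,c in((kt,T,a),(ks,S,b)):
        u,v=c[0];print('  depth',deproj(k,u,v,i['d'][int(round(v)),int(round(u))]))
E
```

```text
[(array([247.67, 166.98]), [244, 163, 9, 9, 63]), (array([278.21, 172.9 ]), [274, 169, 9, 9, 63]), (array([309.02, 178.73]), [305, 174, 9, 10, 62])]
[(array([242.04, 221.71]), [238, 217, 9, 11, 72]), (array([269.5 , 246.86]), [265, 242, 10, 11, 86]), (array([299.11, 273.58]), [294, 269, 11, 11, 93])]
[(array([296.39, 236.01]), [289, 229, 16, 15, 187])]
[(array([295.68, 192.88]), [288, 182, 17, 21, 268])]
(array([608.68136196, -48.78034589,  57.50656439]), np.float64(0.37205194834441346)) [608.02114225 -48.55652739  63.        ] [611.23388956 -45.99041744  63.        ]
  depth [608.240376   -48.66526782  61.42589537]
  depth [610.46767645 -46.75143619  61.40686437]
(array([625.62307375,  39.66132391,  56.35348236]), np.float64(0.44260822642011055)) [624.72575337  39.46699513  63.        ] [628.57066412  42.30310183  63.        ]
  depth [624.52190339  39.46591225  64.33638161]
  depth [628.48766252  42.23660226  62.81933625]
(array([642.53323541, 127.76546214,  56.56800196]), np.float64(1.04549272596034)) [641.71691571 126.85563167  63.        ] [645.11024546 129.89501355  63.        ]
  depth [642.13327401 127.03166773  60.49226793]
  depth [644.43154742 129.49395329  61.45362041]
(array([444.920691  , -13.59864031,  15.47756128]), np.float64(0.9869965510521626)) [444.70714503 -12.12066298  63.        ] [475.55061446   6.44623944  63.        ]
  depth [444.86197624 -12.76801327  46.87692778]
  depth [453.19396934  -7.75857267  28.57201532]
```

send_rows([
  {"gripper":255,"dx":-2.43,"dy":2.97},
  {"gripper":255,"dx":-2.43,"dy":2.97},
  {"gripper":255,"dx":-2.43,"dy":2.97},
  {"gripper":255,"dx":-2.43,"dy":2.97},
  {"gripper":255,"dx":-2.43,"dy":2.97},
  {"gripper":255,"dx":-2.43,"dy":2.97},
  {"gripper":255,"dx":-2.43,"dy":2.97},
  {"gripper":255,"dx":-2.43,"dy":2.97},
  {"gripper":255,"dx":-2.43,"dy":2.97},
  {"gripper":255,"dx":-2.43,"dy":2.97},
  {"gripper":255,"dx":-2.43,"dy":2.97},
  {"gripper":255,"dx":-2.43,"dy":2.97},
  {"gripper":255,"dx":-2.43,"dy":2.97},
  {"gripper":255,"dx":-2.43,"dy":2.97},
  {"gripper":255,"dx":-2.43,"dy":2.97},
  {"gripper":255,"dx":-2.43,"dy":2.97},
  {"gripper":255},
  {"gripper":255},
], force=20)

```text
invalid input at $.motion[0]: expected keys gripper, dx, dy, dz, wx, wy, wz
```

```bash
python3 - <<'E'
from h import *
s=observe();print(s['t'],s['tool_pos'],s['orientation'],s['ft_force'],s['opening'])
p,d=imaging.snapshot('wrist');np.savez('/tmp/w1',p=p,d=d,tp=s['tool_pos'],q=s['orientation']);save('w1.png',p)
k=cam('wrist',s);B=blobs(p,105,130,40);Y=blobs(p,22,34,60,None,150,110)
for c,st in B+Y: 
    u,v=c;print(c,st,'z63',onz(k,u,v,63).round(1),'dep',deproj(k,u,v,d[int(round(v)),int(round(u))]).round(1))
E
```

```text
0.15 [182.17870308 544.96184491 238.03755265] [ 8.11532739e-01  5.84306581e-01 -6.00207234e-04  2.68277876e-04] [-0.9136156  -0.43195585  0.03495271] 88.3353098835749
```

View pics/w1.png

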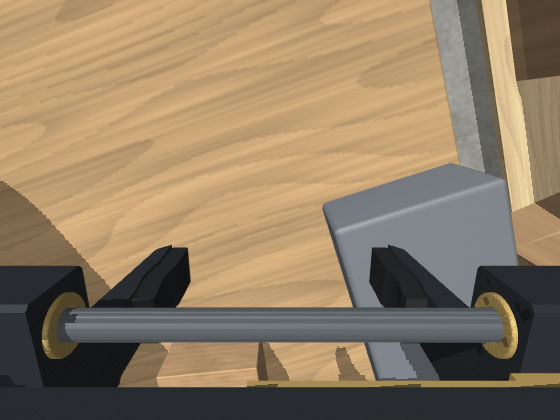

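That picture was taken from the unmoved start pose and shows only the fingers, bare bench and the grey chest. The move was refused because every row needs all seven keys. I'll resend it, aimed a bit nearer so the fingers don't hide the cap.

send_rows([
  {"gripper":255,"dx":-2.7,"dy":2.47,"dz":0,"wx":0,"wy":0,"wz":0},
  {"gripper":255,"dx":-2.7,"dy":2.47,"dz":0,"wx":0,"wy":0,"wz":0},
  {"gripper":255,"dx":-2.7,"dy":2.47,"dz":0,"wx":0,"wy":0,"wz":0},
  {"gripper":255,"dx":-2.7,"dy":2.47,"dz":0,"wx":0,"wy":0,"wz":0},
  {"gripper":255,"dx":-2.7,"dy":2.47,"dz":0,"wx":0,"wy":0,"wz":0},
  {"gripper":255,"dx":-2.7,"dy":2.47,"dz":0,"wx":0,"wy":0,"wz":0},
  {"gripper":255,"dx":-2.7,"dy":2.47,"dz":0,"wx":0,"wy":0,"wz":0},
  {"gripper":255,"dx":-2.7,"dy":2.47,"dz":0,"wx":0,"wy":0,"wz":0},
  {"gripper":255,"dx":-2.7,"dy":2.47,"dz":0,"wx":0,"wy":0,"wz":0},
  {"gripper":255,"dx":-2.7,"dy":2.47,"dz":0,"wx":0,"wy":0,"wz":0},
  {"gripper":255,"dx":-2.7,"dy":2.47,"dz":0,"wx":0,"wy":0,"wz":0},
  {"gripper":255,"dx":-2.7,"dy":2.47,"dz":0,"wx":0,"wy":0,"wz":0},
  {"gripper":255,"dx":-2.7,"dy":2.47,"dz":0,"wx":0,"wy":0,"wz":0},
  {"gripper":255,"dx":-2.7,"dy":2.47,"dz":0,"wx":0,"wy":0,"wz":0},
  {"gripper":255,"dx":-2.7,"dy":2.47,"dz":0,"wx":0,"wy":0,"wz":0},
  {"gripper":255,"dx":-2.7,"dy":2.47,"dz":0,"wx":0,"wy":0,"wz":0},
  {"gripper":255,"dx":0,"dy":0,"dz":0,"wx":0,"wy":0,"wz":0},
  {"gripper":255,"dx":0,"dy":0,"dz":0,"wx":0,"wy":0,"wz":0},
], force=20)

```text
t: 1.7
tool_pos: [420.3, 8.8, 238.5]
orientation: [0.813, 0.583, -0.0, -0.0]
ft_force: [-0.0, 0.2, -0.7]
opening: 0.6
```

```bash
cat > m.py <<'E'
from h import *
import sys
n=sys.argv[1]
s=observe();print(s['t'],s['tool_pos'],s['orientation'],s['ft_force'],s['opening'])
p,d=imaging.snapshot('wrist');np.savez('/tmp/'+n,p=p,d=d,tp=s['tool_pos'],q=s['orientation']);save(n+'.png',p)
k=cam('wrist',s);B=blobs(p,105,130,40);Y=blobs(p,22,34,60,None,150,110)
for c,st in B+Y:
    u,v=c;print(c,st,'z63',onz(k,u,v,63).round(1),'dep',deproj(k,u,v,d[int(round(v)),int(round(u))]).round(1))
E
python3 m.py w2
```

```text
1.7 [420.3436469    8.83981408 238.49883147] [ 8.12740228e-01  5.82626078e-01 -2.06939096e-04 -3.64019446e-04] [-0.04820856  0.19928894 -0.69706181] 0.6149001983579423
[284.95 350.12] [276, 342, 19, 18, 285] z63 [606.1 -47.3  63. ] dep [606.8 -47.5  62.2]
[272.23 186.21] [256, 183, 30, 13, 71] z63 [418.    2.4  63. ] dep [427.5  -1.9  16.6]
[276.7 206.6] [269, 195, 16, 26, 136] z63 [ 4.394e+02 -2.000e-01  6.300e+01] dep [444.5  -2.1  44.3]
```

View pics/w2.png

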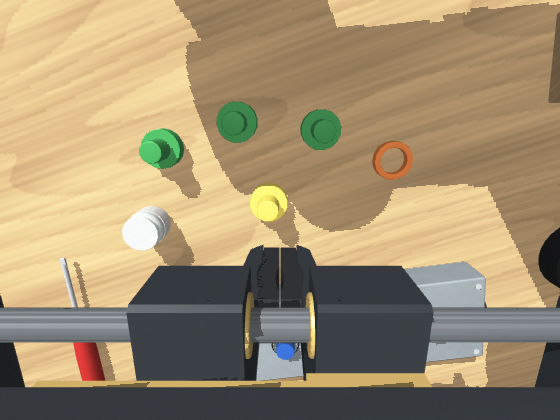

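The image's up direction points back toward the base. It shows the yellow cap at (268,203), green caps at (162,149), (237,122) and (321,130), the locknut at (392,160) and the tin at (146,229). The box is hidden behind the gripper, so I'll move beyond it to measure the buttons.

send_rows([
  {"gripper":255,"dx":1.43,"dy":3.21,"dz":0,"wx":0,"wy":0,"wz":0},
  {"gripper":255,"dx":1.43,"dy":3.21,"dz":0,"wx":0,"wy":0,"wz":0},
  {"gripper":255,"dx":1.43,"dy":3.21,"dz":0,"wx":0,"wy":0,"wz":0},
  {"gripper":255,"dx":1.43,"dy":3.21,"dz":0,"wx":0,"wy":0,"wz":0},
  {"gripper":255,"dx":1.43,"dy":3.21,"dz":0,"wx":0,"wy":0,"wz":0},
  {"gripper":255,"dx":1.43,"dy":3.21,"dz":0,"wx":0,"wy":0,"wz":0},
  {"gripper":255,"dx":1.43,"dy":3.21,"dz":0,"wx":0,"wy":0,"wz":0},
  {"gripper":255,"dx":0,"dy":0,"dz":0,"wx":0,"wy":0,"wz":0},
  {"gripper":255,"dx":0,"dy":0,"dz":0,"wx":0,"wy":0,"wz":0},
  {"gripper":255,"dx":0,"dy":0,"dz":0,"wx":0,"wy":0,"wz":0},
])

```text
t: 2.58
tool_pos: [663.9, 35.8, 238.1]
orientation: [0.811, 0.585, -0.001, -0.001]
ft_force: [-1.0, 0.6, -0.1]
opening: 0.3
```

```bash
python3 m.py w3
```

```text
2.5833 [663.86475036  35.83060322 238.12029389] [ 8.10893438e-01  5.85193086e-01 -6.55006495e-04 -6.75164403e-04] [-1.02000515  0.58950352 -0.09911699] 0.3220208401199993
[363.06 136.04] [351, 125, 25, 24, 471] z63 [642.4 127.2  63. ] dep [642.5 127.4  61.9]
[271.5  148.32] [261, 137, 22, 24, 412] z63 [625.8  40.8  63. ] dep [625.8  40.8  62.8]
[181.87 160.12] [170, 149, 25, 23, 461] z63 [609.  -45.5  63. ] dep [609.1 -46.3  60.4]
[169.14   5.02] [151, 0, 34, 13, 291] z63 [482.6  -3.3  63. ] dep [465.9 -12.5  15.8]
```

send_rows([
  {"gripper":255,"dx":0.9,"dy":2.7,"dz":0,"wx":0,"wy":0,"wz":0},
  {"gripper":255,"dx":0.9,"dy":2.7,"dz":0,"wx":0,"wy":0,"wz":0},
  {"gripper":255,"dx":0,"dy":0,"dz":0,"wx":0,"wy":0,"wz":0},
  {"gripper":255,"dx":0,"dy":0,"dz":0,"wx":0,"wy":0,"wz":0},
  {"gripper":255,"dx":0,"dy":0,"dz":0,"wx":0,"wy":0,"wz":0},
])

```text
t: 3.05
tool_pos: [720.8, 34.2, 239.4]
orientation: [0.811, 0.584, -0.0, -0.0]
ft_force: [-0.2, -0.6, -0.9]
opening: 0.5
```

```bash
python3 m.py w4
```

```text
3.05 [720.76673984  34.20260942 239.3833764 ] [ 8.11475051e-01  5.84387060e-01 -4.95530781e-05 -5.23355631e-05] [-0.19573417 -0.57792107 -0.87505001] 0.5037474676382276
[349.13  75.63] [337, 63, 26, 26, 522] z63 [643.6 127.3  63. ] dep [643.6 127.4  62.5]
[253.3   89.09] [242, 77, 24, 25, 466] z63 [626.7  40.7  63. ] dep [626.5  40.6  60.5]
[160.01 102.63] [147, 91, 27, 24, 533] z63 [610.3 -45.5  63. ] dep [610.1 -46.   61.4]
```

View pics/w4.png

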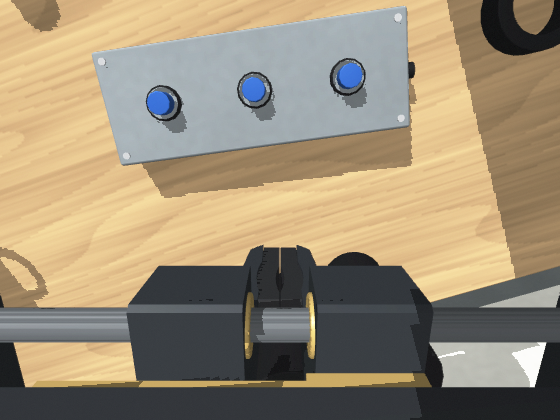

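The buttons are at (348,76), (254,89) and (160,103). All views agree to about 2 mm on (643,129), (626.3,41) and (609.5,-47.5), with the key tops near z = 62. I'll start with the middle button.

send_rows([
  {"gripper":255,"dx":-0.39,"dy":-1.53,"dz":2.6,"wx":0,"wy":0,"wz":0},
  {"gripper":255,"dx":-0.39,"dy":-1.53,"dz":2.6,"wx":0,"wy":0,"wz":0},
  {"gripper":255,"dx":-0.39,"dy":-1.53,"dz":2.6,"wx":0,"wy":0,"wz":0},
  {"gripper":255,"dx":-0.39,"dy":-1.53,"dz":2.6,"wx":0,"wy":0,"wz":0},
  {"gripper":255,"dx":-0.39,"dy":-1.53,"dz":2.6,"wx":0,"wy":0,"wz":0},
  {"gripper":255,"dx":-0.39,"dy":-1.53,"dz":2.6,"wx":0,"wy":0,"wz":0},
  {"gripper":255,"dx":0,"dy":0,"dz":0.8,"wx":0,"wy":0,"wz":0},
  {"gripper":255,"dx":0,"dy":0,"dz":0.5,"wx":0,"wy":0,"wz":0},
  {"gripper":255,"dx":0,"dy":0,"dz":0,"wx":0,"wy":0,"wz":0},
  {"gripper":255,"dx":0,"dy":0,"dz":0,"wx":0,"wy":0,"wz":0},
  {"gripper":255,"dx":0,"dy":0,"dz":0,"wx":0,"wy":0,"wz":0},
  {"gripper":255,"dx":0,"dy":0,"dz":0,"wx":0,"wy":0,"wz":0},
])

```text
t: 4.1
tool_pos: [629.1, 40.5, 71.5]
orientation: [0.812, 0.584, 0.001, 0.001]
ft_force: [-0.5, -0.0, -0.8]
opening: 0.4
```

send_rows([
  {"gripper":255,"dx":0,"dy":0,"dz":0,"wx":0,"wy":0,"wz":0},
])

```text
t: 4.18
tool_pos: [628.5, 40.6, 70.9]
orientation: [0.812, 0.584, 0.001, 0.001]
ft_force: [0.6, 0.3, -0.2]
opening: 0.1
```

send_rows([
  {"gripper":255,"dx":0,"dy":-0.2,"dz":0.4,"wx":0,"wy":0,"wz":0},
  {"gripper":255,"dx":0,"dy":0,"dz":0.2,"wx":0,"wy":0,"wz":0},
  {"gripper":255,"dx":0,"dy":0,"dz":0.1,"wx":0,"wy":0,"wz":0},
  {"gripper":255,"dx":0,"dy":0,"dz":0,"wx":0,"wy":0,"wz":0},
  {"gripper":255,"dx":0,"dy":0,"dz":0,"wx":0,"wy":0,"wz":0},
])

```text
t: 4.6
tool_pos: [625.3, 41.5, 62.6]
orientation: [0.812, 0.584, -0.0, -0.0]
ft_force: [-0.8, 0.7, 1.2]
opening: 0.2
```

send_rows([
  {"gripper":255,"dx":0,"dy":0,"dz":0.05,"wx":0,"wy":0,"wz":0},
  {"gripper":255,"dx":0,"dy":0,"dz":0.05,"wx":0,"wy":0,"wz":0},
  {"gripper":255,"dx":0,"dy":0,"dz":0,"wx":0,"wy":0,"wz":0},
])

```text
t: 4.85
tool_pos: [625.4, 41.5, 61.7]
orientation: [0.812, 0.584, -0.0, -0.0]
ft_force: [-0.9, -0.2, 2.3]
opening: 0.7
```

send_rows([
  {"gripper":255,"dx":0,"dy":0,"dz":0.05,"wx":0,"wy":0,"wz":0},
  {"gripper":255,"dx":0,"dy":0,"dz":0.05,"wx":0,"wy":0,"wz":0},
  {"gripper":255,"dx":0,"dy":0,"dz":0,"wx":0,"wy":0,"wz":0},
])

```text
t: 5.1
tool_pos: [625.5, 41.5, 60.7]
orientation: [0.812, 0.584, 0.0, -0.0]
ft_force: [-1.7, -0.3, 3.3]
opening: 0.5
```

send_rows([
  {"gripper":255,"dx":0,"dy":0,"dz":0.05,"wx":0,"wy":0,"wz":0},
  {"gripper":255,"dx":0,"dy":0,"dz":0.05,"wx":0,"wy":0,"wz":0},
  {"gripper":255,"dx":0,"dy":0,"dz":0,"wx":0,"wy":0,"wz":0},
])

```text
t: 5.35
tool_pos: [625.5, 41.4, 59.7]
orientation: [0.812, 0.584, 0.0, 0.0]
ft_force: [-1.6, 0.0, 3.7]
opening: 1.0
```

send_rows([
  {"gripper":255,"dx":0,"dy":0,"dz":0.05,"wx":0,"wy":0,"wz":0},
  {"gripper":255,"dx":0,"dy":0,"dz":0.05,"wx":0,"wy":0,"wz":0},
  {"gripper":255,"dx":0,"dy":0,"dz":0,"wx":0,"wy":0,"wz":0},
])

```text
t: 5.6
tool_pos: [625.6, 41.4, 58.7]
orientation: [0.812, 0.584, 0.0, -0.0]
ft_force: [-2.3, 1.9, 3.6]
opening: 0.7
```

Middle button so far: the force rises evenly with no drop. I'll press 1.5 mm further to confirm, then lift.

send_rows([
  {"gripper":255,"dx":0,"dy":0,"dz":0.05,"wx":0,"wy":0,"wz":0},
  {"gripper":255,"dx":0,"dy":0,"dz":0.05,"wx":0,"wy":0,"wz":0},
  {"gripper":255,"dx":0,"dy":0,"dz":0.05,"wx":0,"wy":0,"wz":0},
  {"gripper":255,"dx":0,"dy":0,"dz":0,"wx":0,"wy":0,"wz":0},
])

```text
t: 5.93
tool_pos: [625.5, 41.4, 57.2]
orientation: [0.812, 0.584, 0.0, 0.0]
ft_force: [-2.3, 0.9, 4.8]
opening: 0.8
```

send_rows([
  {"gripper":255,"dx":0,"dy":0,"dz":-0.1,"wx":0,"wy":0,"wz":0},
  {"gripper":255,"dx":0,"dy":0,"dz":-0.15,"wx":0,"wy":0,"wz":0},
  {"gripper":255,"dx":0,"dy":0,"dz":0,"wx":0,"wy":0,"wz":0},
])

```text
t: 6.18
tool_pos: [625.7, 41.4, 60.0]
orientation: [0.812, 0.584, 0.0, 0.0]
ft_force: [-1.1, 0.3, 2.5]
opening: 0.9
```

send_rows([
  {"gripper":255,"dx":0,"dy":0,"dz":-0.5,"wx":0,"wy":0,"wz":0},
  {"gripper":255,"dx":0,"dy":0,"dz":-1.0,"wx":0,"wy":0,"wz":0},
  {"gripper":255,"dx":1.78,"dy":-0.24,"dz":0,"wx":0,"wy":0,"wz":0},
  {"gripper":255,"dx":1.78,"dy":-0.24,"dz":0,"wx":0,"wy":0,"wz":0},
  {"gripper":255,"dx":1.78,"dy":-0.24,"dz":0,"wx":0,"wy":0,"wz":0},
  {"gripper":255,"dx":1.78,"dy":-0.24,"dz":0,"wx":0,"wy":0,"wz":0},
  {"gripper":255,"dx":1.78,"dy":-0.24,"dz":0,"wx":0,"wy":0,"wz":0},
  {"gripper":255,"dx":0,"dy":0,"dz":0,"wx":0,"wy":0,"wz":0},
  {"gripper":255,"dx":0,"dy":0,"dz":0,"wx":0,"wy":0,"wz":0},
  {"gripper":255,"dx":0,"dy":0,"dz":0,"wx":0,"wy":0,"wz":0},
])

```text
t: 7.02
tool_pos: [642.4, 129.0, 74.9]
orientation: [0.812, 0.584, -0.0, 0.0]
ft_force: [-0.5, -0.9, 0.4]
opening: 0.5
```

The middle button is soft: 4.8 N at 5.8 mm, and it followed the fingers back out. Next is the +y button.

send_rows([
  {"gripper":255,"dx":0,"dy":0,"dz":0.6,"wx":0,"wy":0,"wz":0},
  {"gripper":255,"dx":0,"dy":0,"dz":0.4,"wx":0,"wy":0,"wz":0},
  {"gripper":255,"dx":0,"dy":0,"dz":0.15,"wx":0,"wy":0,"wz":0},
  {"gripper":255,"dx":0,"dy":0,"dz":0,"wx":0,"wy":0,"wz":0},
  {"gripper":255,"dx":0,"dy":0,"dz":0,"wx":0,"wy":0,"wz":0},
])

```text
t: 7.43
tool_pos: [642.2, 129.1, 63.0]
orientation: [0.812, 0.584, -0.0, -0.0]
ft_force: [-0.2, -0.2, 0.8]
opening: 0.4
```

send_rows([
  {"gripper":255,"dx":0,"dy":0,"dz":0.05,"wx":0,"wy":0,"wz":0},
  {"gripper":255,"dx":0,"dy":0,"dz":0.05,"wx":0,"wy":0,"wz":0},
  {"gripper":255,"dx":0,"dy":0,"dz":0,"wx":0,"wy":0,"wz":0},
])

```text
t: 7.68
tool_pos: [642.5, 129.6, 62.3]
orientation: [0.812, 0.584, 0.0, 0.0]
ft_force: [0.4, -0.2, 0.7]
opening: 0.3
```

send_rows([
  {"gripper":255,"dx":0,"dy":0,"dz":0.05,"wx":0,"wy":0,"wz":0},
  {"gripper":255,"dx":0,"dy":0,"dz":0.05,"wx":0,"wy":0,"wz":0},
  {"gripper":255,"dx":0,"dy":0,"dz":0,"wx":0,"wy":0,"wz":0},
])

```text
t: 7.93
tool_pos: [642.5, 129.6, 61.3]
orientation: [0.812, 0.584, 0.0, 0.0]
ft_force: [-0.1, -0.2, 1.0]
opening: 0.4
```

send_rows([
  {"gripper":255,"dx":0,"dy":0,"dz":0.05,"wx":0,"wy":0,"wz":0},
  {"gripper":255,"dx":0,"dy":0,"dz":0.05,"wx":0,"wy":0,"wz":0},
  {"gripper":255,"dx":0,"dy":0,"dz":0,"wx":0,"wy":0,"wz":0},
])

```text
t: 8.18
tool_pos: [642.6, 129.6, 60.3]
orientation: [0.812, 0.584, 0.0, 0.0]
ft_force: [0.1, -0.3, 1.4]
opening: 0.8
```

send_rows([
  {"gripper":255,"dx":0,"dy":0,"dz":0.05,"wx":0,"wy":0,"wz":0},
  {"gripper":255,"dx":0,"dy":0,"dz":0.05,"wx":0,"wy":0,"wz":0},
  {"gripper":255,"dx":0,"dy":0,"dz":0,"wx":0,"wy":0,"wz":0},
])

```text
t: 8.43
tool_pos: [642.6, 129.6, 59.2]
orientation: [0.812, 0.584, 0.0, 0.0]
ft_force: [0.3, -1.1, 2.4]
opening: 0.5
```

send_rows([
  {"gripper":255,"dx":0,"dy":0,"dz":0.05,"wx":0,"wy":0,"wz":0},
  {"gripper":255,"dx":0,"dy":0,"dz":0.05,"wx":0,"wy":0,"wz":0},
  {"gripper":255,"dx":0,"dy":0,"dz":0.05,"wx":0,"wy":0,"wz":0},
  {"gripper":255,"dx":0,"dy":0,"dz":0,"wx":0,"wy":0,"wz":0},
])

```text
t: 8.77
tool_pos: [642.6, 129.6, 57.8]
orientation: [0.812, 0.584, 0.0, 0.0]
ft_force: [1.4, -0.1, 1.8]
opening: 0.6
```

The +y button rises gently to about 2.4 N with no peak, so it is probably soft too. Next is the -y button.

send_rows([
  {"gripper":255,"dx":0,"dy":0,"dz":-0.7,"wx":0,"wy":0,"wz":0},
  {"gripper":255,"dx":0,"dy":0,"dz":-1.0,"wx":0,"wy":0,"wz":0},
  {"gripper":255,"dx":-3.57,"dy":0.49,"dz":0,"wx":0,"wy":0,"wz":0},
  {"gripper":255,"dx":-3.57,"dy":0.49,"dz":0,"wx":0,"wy":0,"wz":0},
  {"gripper":255,"dx":-3.57,"dy":0.49,"dz":0,"wx":0,"wy":0,"wz":0},
  {"gripper":255,"dx":-3.57,"dy":0.49,"dz":0,"wx":0,"wy":0,"wz":0},
  {"gripper":255,"dx":-3.57,"dy":0.49,"dz":0,"wx":0,"wy":0,"wz":0},
  {"gripper":255,"dx":0,"dy":0,"dz":0,"wx":0,"wy":0,"wz":0},
  {"gripper":255,"dx":0,"dy":0,"dz":0,"wx":0,"wy":0,"wz":0},
  {"gripper":255,"dx":0,"dy":0,"dz":0,"wx":0,"wy":0,"wz":0},
  {"gripper":255,"dx":0,"dy":0,"dz":0,"wx":0,"wy":0,"wz":0},
])

```text
t: 9.68
tool_pos: [609.1, -46.2, 75.0]
orientation: [0.811, 0.585, 0.0, -0.0]
ft_force: [0.1, -0.3, 0.7]
opening: 0.2
```

send_rows([
  {"gripper":255,"dx":0,"dy":0,"dz":0.6,"wx":0,"wy":0,"wz":0},
  {"gripper":255,"dx":0,"dy":0,"dz":0.4,"wx":0,"wy":0,"wz":0},
  {"gripper":255,"dx":0,"dy":0,"dz":0.15,"wx":0,"wy":0,"wz":0},
  {"gripper":255,"dx":0,"dy":0,"dz":0,"wx":0,"wy":0,"wz":0},
  {"gripper":255,"dx":0,"dy":0,"dz":0,"wx":0,"wy":0,"wz":0},
])

```text
t: 10.1
tool_pos: [608.9, -46.6, 63.1]
orientation: [0.811, 0.585, -0.0, -0.0]
ft_force: [-0.9, 2.0, 2.3]
opening: 0.3
```

send_rows([
  {"gripper":255,"dx":0,"dy":0,"dz":0.05,"wx":0,"wy":0,"wz":0},
  {"gripper":255,"dx":0,"dy":0,"dz":0.05,"wx":0,"wy":0,"wz":0},
  {"gripper":255,"dx":0,"dy":0,"dz":0,"wx":0,"wy":0,"wz":0},
])

```text
t: 10.35
tool_pos: [609.2, -47.2, 62.4]
orientation: [0.812, 0.584, 0.0, 0.0]
ft_force: [-1.1, 2.5, 4.3]
opening: 0.3
```

send_rows([
  {"gripper":255,"dx":0,"dy":0,"dz":0.05,"wx":0,"wy":0,"wz":0},
  {"gripper":255,"dx":0,"dy":0,"dz":0.05,"wx":0,"wy":0,"wz":0},
  {"gripper":255,"dx":0,"dy":0,"dz":0,"wx":0,"wy":0,"wz":0},
])

```text
t: 10.6
tool_pos: [609.2, -47.4, 61.3]
orientation: [0.812, 0.584, 0.0, 0.0]
ft_force: [-0.7, 2.4, 3.9]
opening: 0.7
```

send_rows([
  {"gripper":255,"dx":0,"dy":0,"dz":0.05,"wx":0,"wy":0,"wz":0},
  {"gripper":255,"dx":0,"dy":0,"dz":0.05,"wx":0,"wy":0,"wz":0},
  {"gripper":255,"dx":0,"dy":0,"dz":0,"wx":0,"wy":0,"wz":0},
])

```text
t: 10.85
tool_pos: [609.1, -47.6, 60.1]
orientation: [0.812, 0.584, 0.0, 0.0]
ft_force: [0.0, 1.1, 2.0]
opening: 0.6
```

send_rows([
  {"gripper":255,"dx":0,"dy":0,"dz":0.05,"wx":0,"wy":0,"wz":0},
  {"gripper":255,"dx":0,"dy":0,"dz":0.05,"wx":0,"wy":0,"wz":0},
  {"gripper":255,"dx":0,"dy":0,"dz":0,"wx":0,"wy":0,"wz":0},
])

```text
t: 11.1
tool_pos: [608.6, -47.7, 58.7]
orientation: [0.812, 0.584, -0.0, -0.0]
ft_force: [0.4, -0.1, 0.3]
opening: 0.4
```

The -y button peaks at about 4.3 N and falls to nothing, so it snapped. I'll push slightly further to be sure, then back off to look at it from near.

send_rows([
  {"gripper":255,"dx":0,"dy":0,"dz":0.05,"wx":0,"wy":0,"wz":0},
  {"gripper":255,"dx":0,"dy":0,"dz":0.05,"wx":0,"wy":0,"wz":0},
  {"gripper":255,"dx":0,"dy":0,"dz":0,"wx":0,"wy":0,"wz":0},
])

```text
t: 11.35
tool_pos: [608.6, -47.5, 57.8]
orientation: [0.812, 0.584, -0.0, -0.0]
ft_force: [-0.4, 0.9, 0.3]
opening: 0.3
```

send_rows([
  {"gripper":255,"dx":0,"dy":0,"dz":-1,"wx":0,"wy":0,"wz":0},
  {"gripper":255,"dx":0,"dy":0,"dz":-2.5,"wx":0,"wy":0,"wz":0},
  {"gripper":255,"dx":0,"dy":2,"dz":-2.5,"wx":0,"wy":0,"wz":0},
  {"gripper":255,"dx":0,"dy":2,"dz":-2,"wx":0,"wy":0,"wz":0},
  {"gripper":255,"dx":0,"dy":2,"dz":0,"wx":0,"wy":0,"wz":0},
  {"gripper":255,"dx":0,"dy":0,"dz":0,"wx":0,"wy":0,"wz":0},
  {"gripper":255,"dx":0,"dy":0,"dz":0,"wx":0,"wy":0,"wz":0},
  {"gripper":255,"dx":0,"dy":0,"dz":0,"wx":0,"wy":0,"wz":0},
  {"gripper":255,"dx":0,"dy":0,"dz":0,"wx":0,"wy":0,"wz":0},
])

```text
t: 12.1
tool_pos: [664.5, -65.9, 137.3]
orientation: [0.811, 0.584, -0.001, -0.001]
ft_force: [-0.3, 0.8, -0.4]
opening: 0.1
```

```bash
python3 m.py w5
```

```text
12.1 [664.53578904 -65.9103779  137.33976281] [ 8.11477543e-01  5.84382365e-01 -7.51869131e-04 -9.39950487e-04] [-0.3055327   0.81653806 -0.40339959] 0.11375617383448637
[544.18  96.29] [525, 77, 35, 37, 1051] z63 [641.  118.7  63. ] dep [641.  118.8  62.8]
[412.77 114.34] [393, 97, 41, 35, 1121] z63 [625.4  37.7  63. ] dep [625.5  38.   62.2]
[278.14 132.71] [263, 117, 32, 33, 810] z63 [608.9 -47.7  63. ] dep [609.3 -47.9  54.3]
```

View pics/w5.png

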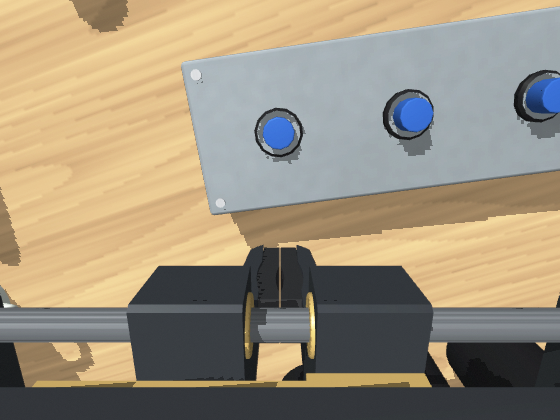

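The -y key at (278,133) is flush-low at z≈54, so it stayed in. The others at (413,114) and (544,96) stand at about 62. Now the cap, seen close.

send_rows([
  {"gripper":80,"dx":-0.37,"dy":-3.3,"dz":0,"wx":0,"wy":0,"wz":0},
  {"gripper":80,"dx":-0.37,"dy":-3.3,"dz":0,"wx":0,"wy":0,"wz":0},
  {"gripper":80,"dx":-0.37,"dy":-3.3,"dz":0,"wx":0,"wy":0,"wz":0},
  {"gripper":80,"dx":-0.37,"dy":-3.3,"dz":0,"wx":0,"wy":0,"wz":0},
  {"gripper":80,"dx":-0.37,"dy":-3.3,"dz":0,"wx":0,"wy":0,"wz":0},
  {"gripper":80,"dx":0,"dy":0,"dz":0,"wx":0,"wy":0,"wz":0},
  {"gripper":80,"dx":0,"dy":0,"dz":0,"wx":0,"wy":0,"wz":0},
  {"gripper":80,"dx":0,"dy":0,"dz":0,"wx":0,"wy":0,"wz":0},
  {"gripper":80,"dx":0,"dy":0,"dz":0,"wx":0,"wy":0,"wz":0},
])

```text
t: 12.9
tool_pos: [504.8, -32.1, 138.8]
orientation: [0.812, 0.584, 0.001, 0.001]
ft_force: [1.3, -0.1, -0.3]
opening: 58.2
```

```bash
python3 m.py w6; python3 - <<'E'
from h import *
a=np.load('/tmp/w6.npz');k=cam('wrist',dict(tool_pos=a['tp'],orientation=a['q']))
p,d=a['p'],a['d'];h=cv2.cvtColor(p,cv2.COLOR_RGB2HSV);m=cv2.inRange(h,(22,130,90),(34,255,255))>0
v,u=np.nonzero(m&(d>0));P=np.array([deproj(k,x,y,d[y,x]) for x,y in zip(u,v)])
top=P[(P[:,2]>43)&(P[:,2]<55)];ring=P[(P[:,2]>12)&(P[:,2]<21)]
for q in top,ring: print(len(q),q.min(0).round(1),q.max(0).round(1),(q.min(0)+q.max(0))/2,np.median(q,0))
for q in top,ring: print(cv2.minEnclosingCircle(q[:,:2].astype(np.float32)))
E
```

```text
12.9 [504.82997517 -32.07340566 138.80640273] [8.11567018e-01 5.84258685e-01 5.21127599e-04 7.01487929e-04] [ 1.2752603  -0.12823507 -0.32063369] 58.201371767151606
[301.15 343.56] [292, 342, 19, 5, 73] z63 [610.4 -49.   63. ] dep [617.  -50.5  54.6]
[286.34 139.57] [262, 111, 40, 40, 394] z63 [455.4 -10.3  63. ] dep [459.5 -10.7  16.3]
852 [433.8 -24.5  43.2] [457.   -1.1  48.4] [445.39352446 -12.81931436  45.76934942] [445.70745474 -12.7165416   45.89179319]
1533 [424.3 -34.7  13.2] [467.1   8.6  18.1] [445.70450319 -13.07078628  15.69629815] [443.11955384 -11.77344678  15.92353552]
((445.5188293457031, -12.868156433105469), 11.870022773742676)
((445.60272216796875, -13.045403480529785), 21.870019912719727)
```

View pics/w6.png

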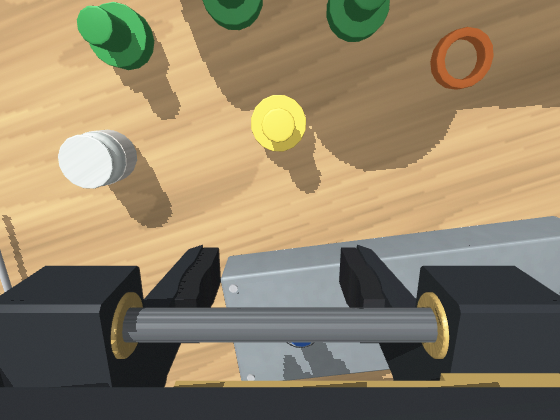

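The yellow cap is at (278,123), alone. The stud fits at (445.5,-12.9) with r 11.9 and top about 46, and the cup has r 21.9, so it matches the description. Approaching now.

send_rows([
  {"gripper":80,"dx":-0.02,"dy":-2.08,"dz":0.5,"wx":0,"wy":0,"wz":0},
  {"gripper":80,"dx":-0.02,"dy":-2.08,"dz":1,"wx":0,"wy":0,"wz":0},
  {"gripper":80,"dx":-0.02,"dy":-2.08,"dz":2,"wx":0,"wy":0,"wz":0},
  {"gripper":80,"dx":0,"dy":0,"dz":2.5,"wx":0,"wy":0,"wz":0},
  {"gripper":80,"dx":0,"dy":0,"dz":1.5,"wx":0,"wy":0,"wz":0},
  {"gripper":80,"dx":0,"dy":0,"dz":0,"wx":0,"wy":0,"wz":0},
  {"gripper":80,"dx":0,"dy":0,"dz":0,"wx":0,"wy":0,"wz":0},
  {"gripper":80,"dx":0,"dy":0,"dz":0,"wx":0,"wy":0,"wz":0},
  {"gripper":80,"dx":0,"dy":0,"dz":0,"wx":0,"wy":0,"wz":0},
  {"gripper":80,"dx":0,"dy":0,"dz":0,"wx":0,"wy":0,"wz":0},
])

```text
t: 13.78
tool_pos: [445.3, -12.8, 64.3]
orientation: [0.812, 0.584, 0.001, 0.001]
ft_force: [-0.2, 0.9, 0.3]
opening: 60.3
```

send_rows([
  {"gripper":80,"dx":0,"dy":0,"dz":0,"wx":0,"wy":0,"wz":0},
])

```text
t: 13.87
tool_pos: [445.0, -12.7, 64.0]
orientation: [0.812, 0.584, 0.001, 0.001]
ft_force: [-0.2, 0.0, 0.4]
opening: 60.3
```

send_rows([
  {"gripper":80,"dx":0,"dy":0,"dz":0,"wx":0,"wy":0,"wz":0},
])

```text
t: 13.95
tool_pos: [444.7, -12.6, 63.8]
orientation: [0.812, 0.584, 0.0, 0.0]
ft_force: [-0.7, 0.2, -0.1]
opening: 60.4
```

send_rows([
  {"gripper":80,"dx":0,"dy":0.08,"dz":1.5,"wx":0,"wy":0,"wz":0},
  {"gripper":80,"dx":0,"dy":0,"dz":1.5,"wx":0,"wy":0,"wz":0},
  {"gripper":80,"dx":0,"dy":0,"dz":0.8,"wx":0,"wy":0,"wz":0},
  {"gripper":80,"dx":0,"dy":0,"dz":0.4,"wx":0,"wy":0,"wz":0},
  {"gripper":80,"dx":0,"dy":0,"dz":0,"wx":0,"wy":0,"wz":0},
  {"gripper":80,"dx":0,"dy":0,"dz":0,"wx":0,"wy":0,"wz":0},
  {"gripper":80,"dx":0,"dy":0,"dz":0,"wx":0,"wy":0,"wz":0},
  {"gripper":80,"dx":0,"dy":0,"dz":0,"wx":0,"wy":0,"wz":0},
], force=15)

```text
t: 14.62
tool_pos: [445.5, -12.8, 21.9]
orientation: [0.812, 0.584, 0.0, 0.0]
ft_force: [0.0, 0.3, 0.9]
opening: 60.6
```

send_rows([
  {"gripper":255,"dx":0,"dy":0,"dz":0,"wx":0,"wy":0,"wz":0},
  {"gripper":255,"dx":0,"dy":0,"dz":0,"wx":0,"wy":0,"wz":0},
  {"gripper":255,"dx":0,"dy":0,"dz":0,"wx":0,"wy":0,"wz":0},
  {"gripper":255,"dx":0,"dy":0,"dz":0,"wx":0,"wy":0,"wz":0},
  {"gripper":255,"dx":0,"dy":0,"dz":0,"wx":0,"wy":0,"wz":0},
  {"gripper":255,"dx":0,"dy":0,"dz":0,"wx":0,"wy":0,"wz":0},
  {"gripper":255,"dx":0,"dy":0,"dz":0,"wx":0,"wy":0,"wz":0},
  {"gripper":255,"dx":0,"dy":0,"dz":0,"wx":0,"wy":0,"wz":0},
  {"gripper":255,"dx":0,"dy":0,"dz":0,"wx":0,"wy":0,"wz":0},
  {"gripper":255,"dx":0,"dy":0,"dz":0,"wx":0,"wy":0,"wz":0},
], force=15)

```text
t: 15.45
tool_pos: [445.0, -12.7, 21.2]
orientation: [0.812, 0.584, 0.0, -0.0]
ft_force: [-0.3, 0.1, 0.4]
opening: 23.5
```

send_rows([
  {"gripper":255,"dx":0,"dy":0,"dz":-1,"wx":0,"wy":0,"wz":0},
  {"gripper":255,"dx":0,"dy":0,"dz":-2,"wx":0,"wy":0,"wz":0},
  {"gripper":255,"dx":0,"dy":0,"dz":-3,"wx":0,"wy":0,"wz":0},
  {"gripper":255,"dx":0,"dy":0,"dz":-3,"wx":0,"wy":0,"wz":0},
  {"gripper":255,"dx":0,"dy":0,"dz":-1,"wx":0,"wy":0,"wz":0},
  {"gripper":255,"dx":0.31,"dy":2.78,"dz":0,"wx":0,"wy":0,"wz":0},
  {"gripper":255,"dx":0.31,"dy":2.78,"dz":0,"wx":0,"wy":0,"wz":0},
  {"gripper":255,"dx":0.31,"dy":2.78,"dz":0,"wx":0,"wy":0,"wz":0},
  {"gripper":255,"dx":0.31,"dy":2.78,"dz":0,"wx":0,"wy":0,"wz":0},
  {"gripper":255,"dx":0.31,"dy":2.78,"dz":0,"wx":0,"wy":0,"wz":0},
  {"gripper":255,"dx":0.31,"dy":2.78,"dz":0,"wx":0,"wy":0,"wz":0},
  {"gripper":255,"dx":0,"dy":0,"dz":0,"wx":0,"wy":0,"wz":0},
  {"gripper":255,"dx":0,"dy":0,"dz":0,"wx":0,"wy":0,"wz":0},
  {"gripper":255,"dx":0,"dy":0,"dz":0,"wx":0,"wy":0,"wz":0},
  {"gripper":255,"dx":0,"dy":0,"dz":0,"wx":0,"wy":0,"wz":0},
  {"gripper":255,"dx":0,"dy":0,"dz":0,"wx":0,"wy":0,"wz":0},
  {"gripper":255,"dx":0,"dy":0,"dz":0,"wx":0,"wy":0,"wz":0},
  {"gripper":255,"dx":0,"dy":0,"dz":0,"wx":0,"wy":0,"wz":0},
])

```text
t: 16.95
tool_pos: [608.6, -47.8, 121.5]
orientation: [0.812, 0.584, 0.0, 0.0]
ft_force: [0.5, -0.3, -0.6]
opening: 23.5
```

send_rows([
  {"gripper":255,"dx":0,"dy":0,"dz":0,"wx":0,"wy":0,"wz":0},
  {"gripper":255,"dx":0,"dy":0,"dz":0,"wx":0,"wy":0,"wz":0},
])

```text
t: 17.12
tool_pos: [609.0, -47.9, 121.4]
orientation: [0.812, 0.584, 0.0, 0.0]
ft_force: [-0.4, -0.7, -0.9]
opening: 23.5
```

```bash
python3 - <<'E'
from h import *
s=observe();print(s['tool_pos'],s['opening'])
# bezel centre from w5: dark ring contour, on z=51 plane
a=np.load('/tmp/w5.npz');k=cam('wrist',dict(tool_pos=a['tp'],orientation=a['q']))
h=cv2.cvtColor(a['p'],cv2.COLOR_RGB2HSV);m=((h[...,2]<70)&(h[...,1]<90)).astype(np.uint8);m[:,:240]=0;m[:,320:]=0;m[:95]=0;m[170:]=0
v,u=np.nonzero(m);hull=cv2.convexHull(np.stack([u,v],1));e=cv2.fitEllipse(hull);print(e)
for z in (45,49,51): print(z,onz(k,*e[0],z))
B=blobs(a['p'],105,130,40,(240,100,320,160));print('key z56',onz(k,*B[0][0],56))
p,d=imaging.snapshot('wrist');save('w7.png',p)
p,_=imaging.snapshot('scene');save('s7.png',cv2.resize(p[140:320,180:400],None,fx=3,fy=3))
E
```

```text
[608.9777461  -47.90694148 121.44574391] 23.54558604398133
((278.368408203125, 132.1620635986328), (47.53750991821289, 48.54164505004883), 0.911323606967926)
45 [609.56176244 -47.88613829  45.        ]
49 [609.34305903 -47.79735235  49.        ]
51 [609.23370733 -47.75295939  51.        ]
key z56 [609.25221406 -47.90198452  56.        ]
```

View pics/s7.png

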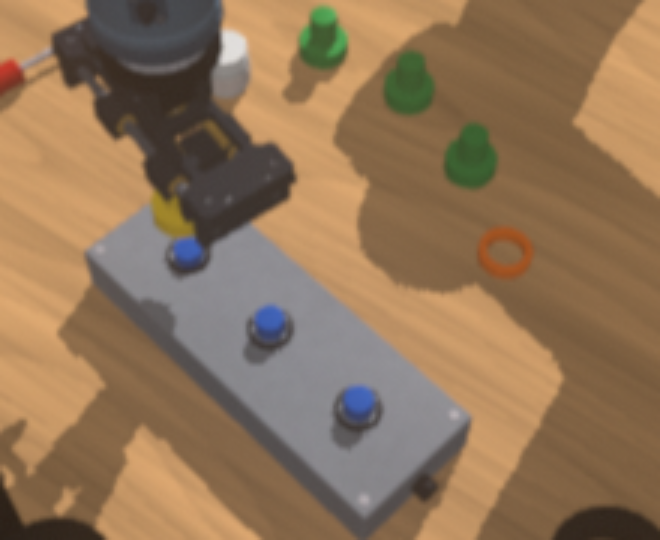

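The cap sits upright in the fingers above the sound button (cap at (175,210) in the crop, low key at (188,252)), and the other two keys stand out. The bezel fit gives (609.3,-47.8) against the TCP at (609.0,-47.9), so I'll lower it.

send_rows([
  {"gripper":255,"dx":0,"dy":0,"dz":1.5,"wx":0,"wy":0,"wz":0},
  {"gripper":255,"dx":0,"dy":0,"dz":1.5,"wx":0,"wy":0,"wz":0},
  {"gripper":255,"dx":0,"dy":0,"dz":1.0,"wx":0,"wy":0,"wz":0},
  {"gripper":255,"dx":0,"dy":0,"dz":0.5,"wx":0,"wy":0,"wz":0},
  {"gripper":255,"dx":0,"dy":0,"dz":0,"wx":0,"wy":0,"wz":0},
  {"gripper":255,"dx":0,"dy":0,"dz":0,"wx":0,"wy":0,"wz":0},
  {"gripper":255,"dx":0,"dy":0,"dz":0,"wx":0,"wy":0,"wz":0},
  {"gripper":255,"dx":0,"dy":0,"dz":0,"wx":0,"wy":0,"wz":0},
])

```text
t: 17.88
tool_pos: [609.7, -48.1, 77.2]
orientation: [0.812, 0.584, 0.0, 0.001]
ft_force: [0.1, -0.0, -0.4]
opening: 23.5
```

send_rows([
  {"gripper":255,"dx":0,"dy":0,"dz":0.1,"wx":0,"wy":0,"wz":0},
  {"gripper":255,"dx":0,"dy":0,"dz":0.1,"wx":0,"wy":0,"wz":0},
  {"gripper":255,"dx":0,"dy":0,"dz":0.1,"wx":0,"wy":0,"wz":0},
  {"gripper":255,"dx":0,"dy":0,"dz":0.1,"wx":0,"wy":0,"wz":0},
  {"gripper":255,"dx":0,"dy":0,"dz":0,"wx":0,"wy":0,"wz":0},
  {"gripper":255,"dx":0,"dy":0,"dz":0,"wx":0,"wy":0,"wz":0},
])

```text
t: 18.38
tool_pos: [608.9, -47.9, 72.1]
orientation: [0.812, 0.584, -0.0, -0.0]
ft_force: [-0.2, -0.1, -0.5]
opening: 23.6
```

send_rows([
  {"gripper":255,"dx":0,"dy":0,"dz":0.1,"wx":0,"wy":0,"wz":0},
  {"gripper":255,"dx":0,"dy":0,"dz":0.1,"wx":0,"wy":0,"wz":0},
  {"gripper":255,"dx":0,"dy":0,"dz":0.05,"wx":0,"wy":0,"wz":0},
  {"gripper":255,"dx":0,"dy":0,"dz":0,"wx":0,"wy":0,"wz":0},
  {"gripper":255,"dx":0,"dy":0,"dz":0,"wx":0,"wy":0,"wz":0},
])

```text
t: 18.8
tool_pos: [609.0, -48.0, 69.6]
orientation: [0.812, 0.584, -0.0, -0.0]
ft_force: [-0.1, 0.4, -0.6]
opening: 23.4
```

send_rows([
  {"gripper":255,"dx":0,"dy":0,"dz":0.05,"wx":0,"wy":0,"wz":0},
  {"gripper":255,"dx":0,"dy":0,"dz":0.05,"wx":0,"wy":0,"wz":0},
  {"gripper":255,"dx":0,"dy":0,"dz":0.05,"wx":0,"wy":0,"wz":0},
  {"gripper":255,"dx":0,"dy":0,"dz":0.05,"wx":0,"wy":0,"wz":0},
  {"gripper":255,"dx":0,"dy":0,"dz":0,"wx":0,"wy":0,"wz":0},
])

```text
t: 19.22
tool_pos: [608.9, -47.9, 67.5]
orientation: [0.812, 0.584, -0.0, -0.0]
ft_force: [0.0, 0.1, -0.5]
opening: 23.4
```

send_rows([
  {"gripper":255,"dx":0,"dy":0,"dz":0.05,"wx":0,"wy":0,"wz":0},
  {"gripper":255,"dx":0,"dy":0,"dz":0.05,"wx":0,"wy":0,"wz":0},
  {"gripper":255,"dx":0,"dy":0,"dz":0,"wx":0,"wy":0,"wz":0},
  {"gripper":255,"dx":0,"dy":0,"dz":0,"wx":0,"wy":0,"wz":0},
])

```text
t: 19.55
tool_pos: [609.0, -47.9, 66.7]
orientation: [0.812, 0.584, -0.0, -0.0]
ft_force: [0.6, -0.1, 0.3]
opening: 23.3
```

send_rows([
  {"gripper":255,"dx":0,"dy":0,"dz":0.05,"wx":0,"wy":0,"wz":0},
  {"gripper":255,"dx":0,"dy":0,"dz":0,"wx":0,"wy":0,"wz":0},
  {"gripper":255,"dx":0,"dy":0,"dz":0,"wx":0,"wy":0,"wz":0},
])

```text
t: 19.8
tool_pos: [609.1, -48.0, 66.3]
orientation: [0.812, 0.584, 0.0, 0.0]
ft_force: [1.2, -0.4, 0.3]
opening: 23.7
```

send_rows([
  {"gripper":255,"dx":0,"dy":0,"dz":0.03,"wx":0,"wy":0,"wz":0},
  {"gripper":255,"dx":0,"dy":0,"dz":0,"wx":0,"wy":0,"wz":0},
  {"gripper":255,"dx":0,"dy":0,"dz":0,"wx":0,"wy":0,"wz":0},
])

```text
t: 20.05
tool_pos: [609.1, -48.0, 66.2]
orientation: [0.812, 0.584, 0.0, 0.0]
ft_force: [-0.9, 0.9, 2.8]
opening: 23.4
```

Contact came at exactly the expected height of 66.2, with about 3 N. I'll release, rise and look.

send_rows([
  {"gripper":105,"dx":0,"dy":0,"dz":0,"wx":0,"wy":0,"wz":0},
  {"gripper":105,"dx":0,"dy":0,"dz":0,"wx":0,"wy":0,"wz":0},
  {"gripper":105,"dx":0,"dy":0,"dz":0,"wx":0,"wy":0,"wz":0},
  {"gripper":105,"dx":0,"dy":0,"dz":0,"wx":0,"wy":0,"wz":0},
  {"gripper":105,"dx":0,"dy":0,"dz":0,"wx":0,"wy":0,"wz":0},
  {"gripper":105,"dx":0,"dy":0,"dz":0,"wx":0,"wy":0,"wz":0},
  {"gripper":105,"dx":0,"dy":0,"dz":-0.5,"wx":0,"wy":0,"wz":0},
  {"gripper":105,"dx":0,"dy":0,"dz":-1.5,"wx":0,"wy":0,"wz":0},
  {"gripper":105,"dx":0,"dy":0,"dz":-3,"wx":0,"wy":0,"wz":0},
  {"gripper":105,"dx":0,"dy":0,"dz":-3,"wx":0,"wy":0,"wz":0},
  {"gripper":105,"dx":0,"dy":2,"dz":-2,"wx":0,"wy":0,"wz":0},
  {"gripper":105,"dx":0,"dy":2,"dz":0,"wx":0,"wy":0,"wz":0},
  {"gripper":105,"dx":0,"dy":2,"dz":0,"wx":0,"wy":0,"wz":0},
  {"gripper":105,"dx":0,"dy":0,"dz":0,"wx":0,"wy":0,"wz":0},
  {"gripper":105,"dx":0,"dy":0,"dz":0,"wx":0,"wy":0,"wz":0},
  {"gripper":105,"dx":0,"dy":0,"dz":0,"wx":0,"wy":0,"wz":0},
  {"gripper":105,"dx":0,"dy":0,"dz":0,"wx":0,"wy":0,"wz":0},
  {"gripper":105,"dx":0,"dy":0,"dz":0,"wx":0,"wy":0,"wz":0},
])

```text
t: 21.55
tool_pos: [665.1, -66.5, 165.7]
orientation: [0.811, 0.584, -0.0, -0.0]
ft_force: [-0.0, 0.3, -0.4]
opening: 51.8
```

```bash
python3 m.py w8; python3 - <<'E'
from h import *
a=np.load('/tmp/w8.npz');k=cam('wrist',dict(tool_pos=a['tp'],orientation=a['q']))
p,d=a['p'],a['d'];h=cv2.cvtColor(p,cv2.COLOR_RGB2HSV);m=cv2.inRange(h,(22,130,90),(34,255,255))>0
v,u=np.nonzero(m&(d>0));P=np.array([deproj(k,x,y,d[y,x]) for x,y in zip(u,v)])
for lo,hi in((86,100),(57,67)):
    q=P[(P[:,2]>lo)&(P[:,2]<hi)];print(len(q),np.median(q[:,2]),cv2.minEnclosingCircle(q[:,:2].astype(np.float32)))
E
```

```text
21.55 [665.10107557 -66.5457842  165.66875201] [ 8.11478377e-01  5.84382243e-01 -3.03248547e-04 -3.81982822e-04] [-0.03603121  0.26498008 -0.39699166] 51.78589112895322
[521.24  95.91] [500, 80, 43, 32, 1121] z63 [641.9 123.3  63. ] dep [642.2 124.3  61.5]
[398.7  112.81] [381, 98, 36, 31, 869] z63 [625.5  38.   63. ] dep [625.7  38.5  61.4]
[288.56 147.04] [262, 116, 42, 44, 421] z63 [623.5 -45.1  63. ] dep [620.7 -44.9  88.6]
974 90.78622814519356 ((609.8267822265625, -47.70208740234375), 11.821333885192871)
1664 60.9278210715581 ((609.9502563476562, -47.60576629638672), 21.73758888244629)
```

View pics/w8.png

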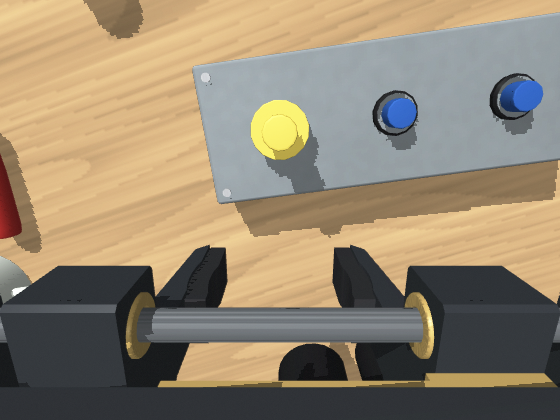

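The cap at (280,130) stands at (609.9,-47.6). Its stud and shoulder heights are 44.9 and 45.0 mm above the bench readings, so it is fully home, upright and centred.

```bash
python3 -c "
from cell import manip; print(manip.finish_job())"
```

```text
the job is handed in; nothing more can be done
None
```

The yellow guard cap is seated on the sound button, released, and the job is handed in; no verdict was reported.

**Finding the button:** I pressed all three with closed fingertips, and the highest force read was about 5 N.
- **Middle:** rose evenly to 4.8 N with no drop, so soft.
- **+y end:** rose gently to about 2.4 N, with no peak, so soft.
- **-y end:** peaked at about 4.3 N, then fell to nothing. The camera showed its key staying in, about 7–8 mm lower than the other two.

**Placing the cap:** I lowered it onto the -y button. It touched down at exactly the expected height with about 3 N, and I opened the fingers and backed away.

**Last checks:**
- **Position:** the cap is about 0.7 mm off the button's axis.
- **Seating:** its stud and shoulder both read 45 mm higher than they did on the bench, so the rim is on the box.
- **Upright:** the stud and cup centres agree to 0.2 mm, so it stands straight.
- **Gripper:** the wrist force reads about zero.
- **Bystanders:** nothing touched them as far as I could tell, but I did not measure them again at the end.

My first move call was refused because the rows lacked some keys. Button positions read near the edge of the wrist picture disagreed by a few mm up to about 10 mm with the other views, so I did not use them.

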